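# Make up two paint kits from the studio stock

### The arm

A 6-joint arm with a two-finger parallel gripper is mounted at the origin on the work surface. World frame = base frame: x ahead of the robot, y to its left, z up, the work surface at z = 0. Lengths are in m, angles in degrees, forces in N, time in s.
With the tool pointing down it reaches from about 0.3 to 0.75 m from the base axis. Payload 8.5 kg.
Tool frame: the origin (TCP) lies midway between the tips of the shut fingers; the grasp point (between the pads) lies 19 mm behind it (env.pinch_z is the z of the grasp point in the tool frame, in m); z points along the fingers, y is the line along which they close (so a half turn about z gives the same grasp; the last joint's range is limited). The gripper opens to 85 mm and grips with 20 to 120 N. Pads are 22 mm wide; open, the fingers measure 114 mm over their backs; the gripper's body (76 mm by 85 mm) begins 54 mm behind the grasp point. The pads swing forward as they close: fully open they stand 13 mm farther back than shut.
Start: joints at [-86.992, 21.807, 74.336, -0, 83.858, -12.336], TCP at [0.146, -0.53, 0.231] pointing down, gripper open.
Joint ranges: [-178.18, 178.18], [-50.72, 133.34], [12.68, 142.11], [-81.47, 261.47], [9.98, 163.14], [-165.26, 165.26]. Speed limits (degrees/s): [136.94, 136.94, 180, 180, 180, 180].

### API

Orientations are given as a 3x3 rotation matrix whose columns are the frame's x, y, z axes.
In Python, from rig import env gives the robot as it stands.
- The arm moves only by the tool arm_command, never from a script. Its argument "deltas" is a list of rows, each an object of numbers: "rx", "ry", "rz": the turn, a rotation vector about the tool's x, y, z in rad; "dx", "dy", "dz": the shift along the tool's x, y, z in m; "fingers": the finger opening in m, from 0 to 0.0854. In form: [{"rx": .., "ry": .., "rz": .., "dx": .., "dy": .., "dz": .., "fingers": ..}, ...]. A call has 1 to 12 rows; each row shifts and turns the commanded pose from where the row before left it, along the tool's axes as they then stand; what a row does not reach is not made up. A row lasts 1/10 s, in which the tool goes at most 50 mm and 8.59 degrees, less where a joint would pass 70% of its speed; a pose out of reach is approached as far as the arm can. A call is refused whole if a number of a shift passes 0.05 or a number of a turn 0.15, either way. A call with a gripper value outside its range is refused whole. The fingers move at their own pace and stop on an object; "squeeze" is the grip in N (left out, the last holds). Time passes only in rows, so rows that do not move let the fingers close. It gives the time, the measured TCP pose, the force, the opening and the grip force at its end, in the units of the state.
- env.observe(): the state, without advancing time (a new reading comes with each control period).
- env.get_image(name): name is "scene" or "side" or "wrist"; returns a dict with "color" (400x640x3 uint8, blue, green, red), "camera_matrix" (3x3 intrinsics, pixels), "k1" (the pictures are not rectified: a ray, as slopes to the right and down, at radius r is drawn at 1 + k1 r^2 times it, then the intrinsics apply), "eye" and "orientation" of the camera in the world. Camera axes: x right, y up, looking along -z (the intrinsics and any distortion apply to the point x, -y, -z); pixel columns grow to the right and rows downward; lengths in m; the calibration is good to about 2 mm. A picture is of the moment at which its call begins. There is no depth.
- env.close_job(): hands the job in; it is judged then, once.
Trained networks look in a picture, given as the dict that the camera call returned (one of the last four; its "shot" number tells which), for a name from the list of things; names that differ only in an ending like _2 or _b are one class to them, and where a whole thing is asked for, a point or a joint stands for the part that bears it (a point fixed in the world has none). Each returns a list of dicts, best first, with "p" (0 to 1); they miss things now and then, are a little off and sometimes report something else, mostly with a low value. They report only what shows in the picture. A call takes as long as a camera call. They do not tell look-alikes from the thing itself.
- env.look_for(query, picture): "box" ([left, top, right, bottom] in pixels, round what is visible of it).
- env.tip_of(query, picture): "location" ([column, row] in pixels: a listed point, or the origin of a listed thing).
The state is a dict: "time_s": time; "q": joint angles; "qvel": joint speeds; "joint_efforts": joint torques, N m; "position": TCP position; "tool_rot": TCP orientation; "ft_force": force on the tool from outside, world axes, zero at the start; "wrist_torque": the same for the moment, N m; "grip_width": finger opening in m; "gripper_force": force on a finger pad.
Only numpy, scipy, OpenCV 4.12 (cv2) and the standard library are available. Lean on these libraries where they do the work, as an engineer would, in place of code of your own. Each camera call takes 0.05 s, during which the arm holds its last target. There are 200 camera calls.

### The job

Make up the two paint kits: the red and cream jars and the palette knife belong in the blue tray, the ochre and dark brown jars in the white tray. Stand each jar upright in the well that has a disc of its colour on the floor, never letting one tip over, and lay the knife flat in the long bay of the blue tray, its handle at either end. Leave the mauve and green jars where they stand.

Things in the scene. Friction and masses are not known exactly. Their poses are not given: they have to be found in the camera images.
- jar_red: closed paint jar standing loose on the bench paper, cap and band are red, its body white; upright cylinder, 52 mm diameter, 56 mm tall, about 0.16 kg; origin at the centre of its underside, z up through the cap; grip it across the diameter, high on the cap
- jar_cream: closed paint jar standing loose on the bench paper, cap and band are cream (pale yellow-white), its body white; upright cylinder, 52 mm diameter, 56 mm tall, about 0.16 kg; origin at the centre of its underside, z up through the cap; grip it across the diameter, high on the cap
- jar_ochre: closed paint jar standing loose on the bench paper, cap and band are ochre (mustard orange), its body white; upright cylinder, 52 mm diameter, 56 mm tall, about 0.16 kg; origin at the centre of its underside, z up through the cap; grip it across the diameter, high on the cap
- jar_brown: closed paint jar standing loose on the bench paper, cap and band are very dark brown, its body white; upright cylinder, 52 mm diameter, 56 mm tall, about 0.16 kg; origin at the centre of its underside, z up through the cap; grip it across the diameter, high on the cap
- jar_mauve: closed paint jar standing loose on the bench paper, cap and band are mauve (dull purple), its body white; upright cylinder, 52 mm diameter, 56 mm tall, about 0.16 kg; origin at the centre of its underside, z up through the cap; grip it across the diameter, high on the cap; not wanted in either kit, stays where it stands
- jar_green: closed paint jar standing loose on the bench paper, cap and band are green, its body white; upright cylinder, 52 mm diameter, 56 mm tall, about 0.16 kg; origin at the centre of its underside, z up through the cap; grip it across the diameter, high on the cap; not wanted in either kit, stays where it stands
- knife: cranked palette knife lying flat along its own x: wooden handle 75 mm long, 20 mm wide, 18 mm high from x = -70 to +5 mm, steel blade 65 mm long, 18 mm wide, 2 mm thick from x = +5 to +70 mm; 140 mm long in all, 0.05 kg, balances at about x = -22 mm; origin at mid-length on the underside, z up; grip the handle across its 20 mm width, e.g. at x = -15 mm
- tray_blue: blue kit tray, 172 (x) by 152 (y) mm; walls 4 mm thick, 16 mm high; floor 4 mm above the table; fixed; origin: centre of underside, z up. Two jar wells 80 x 80 mm inside: the one with a red floor disc centred at x -42, y +32 mm, cream disc at x +42, y +32. Along the -y side an open knife bay 164 (x) by 60 mm, centred at x 0, y -42 mm
- tray_white: white kit tray, 172 (x) by 88 (y) mm; walls 4 mm thick, 16 mm high; floor 4 mm above the table; fixed; origin: centre of underside, z up. Two jar wells 80 x 80 mm inside: the one with an ochre floor disc centred at x -42, y 0 mm, dark brown disc at x +42, y 0
Not all that is in view belongs to the job. Of the things that look like the knife, the largest one is meant.

How it is judged (in metres and radians):
At the end, for the whole second after the job is handed in: Each named jar upright (0.12 rad) on its own colour's well floor, within 16 mm of centre in tray x and y; knife flat, face up, in the blue bay, within 16 mm lengthwise, 22 mm across, 0.25 rad, either way round; mauve and green jars upright within 20 mm of start; all released and at rest (x of jar_red in the frame of tray_blue between -0.058 and -0.026 m and y of jar_red in the frame of tray_blue between 0.016 and 0.048 m and z of jar_red in the frame of tray_blue between -0.001 and 0.009 m and angle between each of jar_red, jar_cream, jar_ochre, jar_brown, knife, jar_mauve, jar_green's own z axis and vertical below 0.12 rad and linear speed of each of jar_red, jar_cream, jar_ochre, jar_brown, knife, jar_mauve, jar_green below 0.03 m/s and angular speed of each of jar_red, jar_cream, jar_ochre, jar_brown, knife, jar_mauve, jar_green below 0.3 rad/s and x of jar_cream in the frame of tray_blue between 0.026 and 0.058 m and y of jar_cream in the frame of tray_blue between 0.016 and 0.048 m and z of jar_cream in the frame of tray_blue between -0.001 and 0.009 m and x of jar_ochre in the frame of tray_white between -0.058 and -0.026 m and y of jar_ochre in the frame of tray_white between -0.016 and 0.016 m and z of jar_ochre in the frame of tray_white between -0.001 and 0.009 m and x of jar_brown in the frame of tray_white between 0.026 and 0.058 m and y of jar_brown in the frame of tray_white between -0.016 and 0.016 m and z of jar_brown in the frame of tray_white between -0.001 and 0.009 m and x of knife in the frame of tray_blue between -0.016 and 0.016 m and y of knife in the frame of tray_blue between -0.064 and -0.02 m and z of knife in the frame of tray_blue between -0.002 and 0.01 m and angle between the x axis of knife and the x axis of tray_blue, either way round below 0.25 rad and distance of each of jar_mauve, jar_green from where it was at the start of the episode below 0.02 m); the robot touches nothing.
It fails at once if the mauve jar is shifted by more than 20 mm or tipped (distance of jar_mauve from where it was at the start of the episode above 0.02 m or angle between jar_mauve's own z axis and vertical above 0.5 rad).
It fails at once if the green jar is shifted by more than 20 mm or tipped (distance of jar_green from where it was at the start of the episode above 0.02 m or angle between jar_green's own z axis and vertical above 0.5 rad).
It fails at once if a jar for the kits is tipped over (leans more than 0.8 rad) (angle between any of jar_red, jar_cream, jar_ochre, jar_brown's own z axis and vertical above 0.8 rad).
It also fails if it takes over 120 s, if anything falls off the work surface, if the arm or the gripper's body presses on something with over 40 N, if the wrist force passes 120 N, or if a joint passes its speed limit or range.

## Working session

There is one attempt and no reset: what is moved stays moved. The work goes in short steps, Python scripts to look and compute and a tool call to move; the robot and the scene stay as the last step left them, time stands still between calls to the robot, and variables do not carry over. Pictures are saved under pics/ and viewed, at most 14 in all, crops included, and the job is handed in when it is done.

Besides the shell and the picture viewer there is one more tool, called as name([rows], argument=value, ...), one row to a line, values as JSON. arm_command: Moves the arm, as the interface text tells. Its arguments: {"type":"object","properties":{"deltas":{"type":"array"},"squeeze":{"type":"number"}},"required":["deltas"]}

```bash
mkdir -p pics && cat > h.py <<'E'
import numpy as np, cv2
from rig import env
N=["jar_red","jar_cream","jar_ochre","jar_brown","jar_mauve","jar_green","knife","tray_blue","tray_white"]
def world(im,px,z):
    K=np.array(im["camera_matrix"]);d=(np.array(px,float)-K[:2,2])/[K[0,0],K[1,1]]
    s=d.copy()
    for _ in range(20): s=d/(1+im["k1"]*(s@s))
    r=np.array(im["orientation"])@[s[0],-s[1],-1]; e=np.array(im["eye"])
    return (e+r*(z-e[2])/r[2])[:2]
E
python3 - <<'E'
from h import *
for c in ["scene","side"]:
    im=env.get_image(c); cv2.imwrite(f"pics/{c}0.png",im["color"]); print(c,np.round(im["eye"],3),im["k1"])
    for n in N:
        t=[(np.round(d["location"]).tolist(),round(d["p"],2),np.round(world(im,d["location"],0),3).tolist()) for d in env.tip_of(n,im)[:3]]
        print(n,t)
o=env.observe();print(o["position"],o["tool_rot"],env.pinch_z)
E
```

```text
scene [0.985 0.217 0.898] -0.03648576894651268
jar_red [([255.0, 234.0], 0.98, [0.669, -0.12])]
jar_cream [([299.0, 251.0], 0.65, [0.657, 0.001])]
jar_ochre [([343.0, 270.0], 0.64, [0.653, 0.118])]
jar_brown [([364.0, 232.0], 0.64, [0.537, 0.122]), ([341.0, 272.0], 0.57, [0.66, 0.117])]
jar_mauve [([320.0, 211.0], 0.73, [0.533, -0.004])]
jar_green [([275.0, 194.0], 0.94, [0.542, -0.137])]
knife [([342.0, 184.0], 0.81, [0.431, 0.011]), ([308.0, 154.0], 0.72, [0.379, -0.12]), ([389.0, 202.0], 0.67, [0.427, 0.147])]
tray_blue [([453.0, 235.0], 0.89, [0.443, 0.329])]
tray_white [([244.0, 144.0], 0.77, [0.433, -0.303])]
side [ 0.322 -0.656  0.434] -0.04430575472670692
jar_red [([399.0, 242.0], 0.88, [0.66, -0.121])]
jar_cream [([375.0, 212.0], 0.68, [0.66, -0.001]), ([347.0, 255.0], 0.38, [0.543, -0.134])]
jar_ochre [([355.0, 189.0], 0.88, [0.658, 0.118])]
jar_brown [([310.0, 193.0], 0.73, [0.543, 0.123])]
jar_mauve [([320.0, 222.0], 0.74, [0.527, -0.008])]
jar_green [([347.0, 258.0], 0.94, [0.54, -0.143])]
knife [([258.0, 261.0], 0.82, [0.378, -0.109]), ([271.0, 220.0], 0.6, [0.427, 0.027])]
tray_blue [([253.0, 166.0], 0.88, [0.429, 0.324])]
tray_white [([321.0, 334.0], 0.97, [0.442, -0.3])]
[ 0.14551907 -0.53037792  0.23131465] [[ 9.64357169e-01  2.64603952e-01 -1.50523141e-06]
 [ 2.64603952e-01 -9.64357168e-01  2.75221391e-05]
 [ 5.83088608e-06 -2.69394623e-05 -1.00000000e+00]] -0.0187
```

View pics/scene0.png

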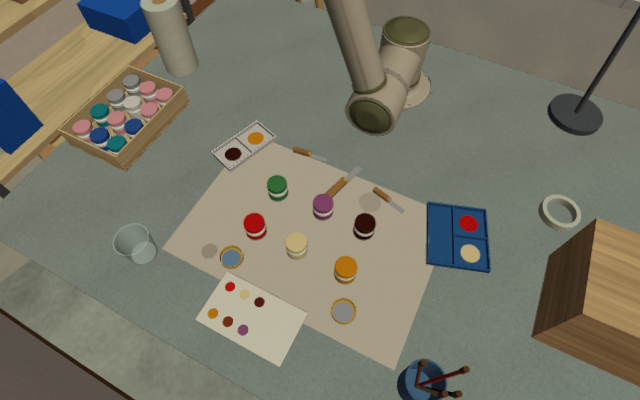

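View pics/side0.png

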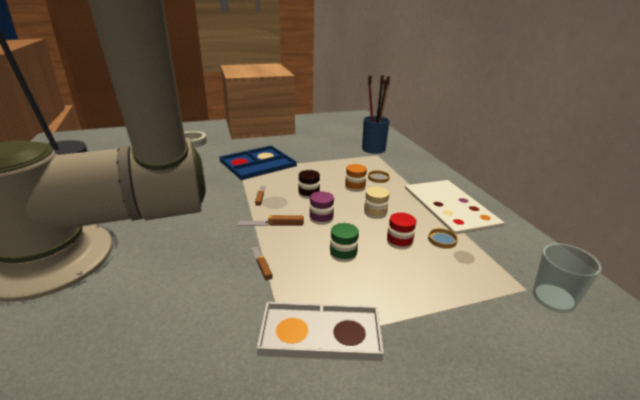

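The scene view shows three knife-like things, at about (308,154), (342,184) and (389,202). The middle one looks longest, so I'll check its size and refine all the poses.

```bash
cat >> h.py <<'E'
def project(im,P):
    K=np.array(im["camera_matrix"]);p=(np.asarray(P)-im["eye"])@np.array(im["orientation"])
    s=np.c_[p[:,0]/-p[:,2],-p[:,1]/-p[:,2]]; s=s*(1+im["k1"]*(s**2).sum(1,keepdims=True))
    return s*[K[0,0],K[1,1]]+K[:2,2]
A=np.linspace(0,2*np.pi,60); CYL=np.vstack([np.c_[.026*np.cos(A),.026*np.sin(A),0*A+z] for z in (0,.056)])
def jarbox(im,xy):
    q=project(im,CYL+[*xy,0]); return np.r_[q.min(0),q.max(0)]
E
python3 - <<'E'
from h import *
from scipy.optimize import least_squares
S,D=env.get_image("scene"),env.get_image("side")
G=dict(jar_red=(.664,-.12),jar_cream=(.659,0),jar_ochre=(.655,.118),jar_brown=(.54,.122),jar_mauve=(.53,-.006),jar_green=(.541,-.14))
for n,g in G.items():
    m=[]
    for im in (S,D):
        c=[d["box"] for d in env.look_for(n,im)]
        c=[b for b in c if np.abs(np.array(b)-jarbox(im,g)).max()<10]
        if c: m.append((im,np.array(c[0])))
    f=lambda x:np.concatenate([jarbox(im,x)-b for im,b in m])
    r=least_squares(f,g,loss="soft_l1"); print(n,len(m),np.round(r.x,4),np.round(r.fun,1))
    for im,b in m: print('   ',np.round(least_squares(lambda x:jarbox(im,x)-b,g).x,4))
# discs
def blob(im,px,z,tol=40):
    c=im["color"].astype(int); m=(np.abs(c-c[px[1],px[0]]).sum(2)<tol).astype(np.uint8)
    n,l,s,ce=cv2.connectedComponentsWithStats(m); k=l[px[1],px[0]]; return np.round(world(im,ce[k],z),4),s[k][4]
for nm,a,b in [("red",(469,224),(239,162)),("cream",(470,254),(265,156)),("ochre",(256,138),(292,330)),("brown",(233,154),(349,333))]:
    print(nm,blob(S,a,.004),blob(D,b,.004))
h=cv2.cvtColor(S["color"],cv2.COLOR_BGR2HSV)
m=cv2.inRange(h,(5,110,70),(20,255,230)); n,l,s,ce=cv2.connectedComponentsWithStats(m)
for k in range(1,n):
    x,y,w,hh,a=s[k]
    if a>25 and 280<ce[k][0]<420 and 140<ce[k][1]<215:
        P=np.array([world(S,p,.012) for p in np.argwhere(l==k)[:,::-1]]); r=cv2.minAreaRect((P*1000).astype(np.float32)); print("handle",ce[k].round(),a,np.round(r[0],1),np.round(r[1],1),round(r[2],1))
c=S["color"][140:220,280:420]; cv2.imwrite("pics/crop.png",cv2.resize(c,None,fx=5,fy=5,interpolation=cv2.INTER_CUBIC))
E
```

```text
jar_red 2 [ 0.6638 -0.1196] [-0.9 -0.2 -0.2 -1.5 -0.4 -3.3  0.4 -1.8]
    [ 0.6652 -0.1171]
    [ 0.6597 -0.1273]
jar_cream 2 [0.6603 0.0011] [-0.6  1.3 -0.3  0.  -5.1 -2.4 -0.   2.1]
    [0.6584 0.0012]
    [6.663e-01 4.000e-04]
jar_ochre 2 [0.6594 0.1256] [ 1.5 -0.  -0.5 -1.   0.4 -0.2  0.4 -0.6]
    [0.661  0.1253]
    [0.6574 0.1236]
jar_brown 2 [0.538  0.1188] [-1.2  0.3 -0.4  0.8 -0.5  0.4 -2.  -3.2]
    [0.5355 0.12  ]
    [0.5385 0.1099]
jar_mauve 1 [0.5328 0.0046] [ 1.3 -1.5 -1.2  1.2]
    [0.5327 0.0043]
jar_green 2 [ 0.5418 -0.1263] [ 1.2 -0.5 -2.5  1.3 -0.6 -5.4  0.3  2.4]
    [ 0.54   -0.1255]
    [ 0.5408 -0.1297]
red (array([0.3945, 0.3543]), np.int32(204)) (array([0.3912, 0.3561]), np.int32(41))
cream (array([0.4742, 0.3805]), np.int32(242)) (array([0.4715, 0.3825]), np.int32(40))
ochre (array([ 0.4009, -0.2855]), np.int32(138)) (array([ 0.4003, -0.2855]), np.int32(582))
brown (array([ 0.4808, -0.3127]), np.int32(142)) (array([ 0.4797, -0.3123]), np.int32(550))
handle [302. 151.] 88 [ 388.2 -136. ] [17.6 52.3] 5.9
handle [337. 187.] 170 [451.1   5.8] [21.2 72.2] 74.0
handle [381. 194.] 100 [419.  121.4] [52.7 15.6] 74.4
```

View pics/crop.png

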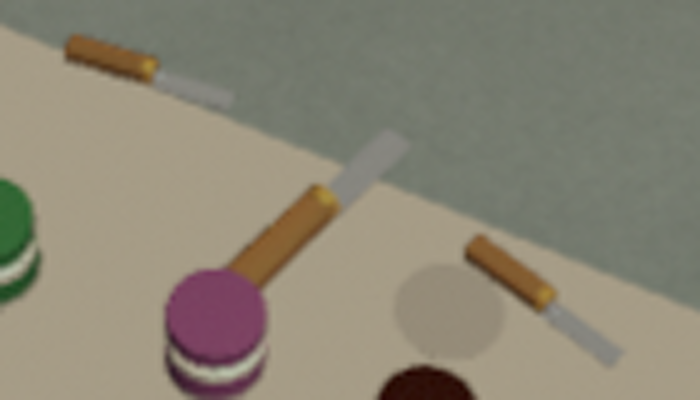

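There are three candidates: handles at (302,151) at 52 mm, (337,187) at 72 mm and (381,194) at 53 mm. The one at (337,187), with its blade tip near (360,168), matches the 75 mm handle and is clearly the largest, so it's the knife meant. Its butt is about 20 mm from the mauve jar.

I'll turn the tool to yaw 0 first, so dx is +x, dy is -y and dz is -z in the world.

arm_command([
  {"rz": 0.1335},
  {"rz": 0.1335},
  {"dx": 0.034, "dy": -0.027},
  {"dx": 0.034, "dy": -0.027},
  {"dx": 0.034, "dy": -0.027},
  {"dx": 0.034, "dy": -0.027},
  {"dx": 0.034, "dy": -0.027},
  {"dx": 0.034, "dy": -0.027},
  {"dx": 0.034, "dy": -0.027},
  {"dx": 0.034, "dy": -0.027},
  {"dx": 0.034, "dy": -0.027},
  {"dx": 0.034, "dy": -0.027},
])

```text
invalid input
```

arm_command([
  {"rx": 0, "ry": 0, "rz": 0.1335, "dx": 0, "dy": 0, "dz": 0, "fingers": 0.085},
  {"rx": 0, "ry": 0, "rz": 0.1335, "dx": 0, "dy": 0, "dz": 0, "fingers": 0.085},
  {"rx": 0, "ry": 0, "rz": 0, "dx": 0.034, "dy": -0.027, "dz": 0, "fingers": 0.085},
  {"rx": 0, "ry": 0, "rz": 0, "dx": 0.034, "dy": -0.027, "dz": 0, "fingers": 0.085},
  {"rx": 0, "ry": 0, "rz": 0, "dx": 0.034, "dy": -0.027, "dz": 0, "fingers": 0.085},
  {"rx": 0, "ry": 0, "rz": 0, "dx": 0.034, "dy": -0.027, "dz": 0, "fingers": 0.085},
  {"rx": 0, "ry": 0, "rz": 0, "dx": 0.034, "dy": -0.027, "dz": 0, "fingers": 0.085},
  {"rx": 0, "ry": 0, "rz": 0, "dx": 0.034, "dy": -0.027, "dz": 0, "fingers": 0.085},
  {"rx": 0, "ry": 0, "rz": 0, "dx": 0.034, "dy": -0.027, "dz": 0, "fingers": 0.085},
  {"rx": 0, "ry": 0, "rz": 0, "dx": 0.034, "dy": -0.027, "dz": 0, "fingers": 0.085},
  {"rx": 0, "ry": 0, "rz": 0, "dx": 0.034, "dy": -0.027, "dz": 0, "fingers": 0.085},
  {"rx": 0, "ry": 0, "rz": 0, "dx": 0.034, "dy": -0.027, "dz": 0, "fingers": 0.085},
])

```text
time_s: 2.9
position: [0.4866, -0.2587, 0.2315]
tool_rot: [[1.0, 0.001, 0.0], [0.001, -1.0, -0.0], [0.0, 0.0, -1.0]]
ft_force: [-0.4, -1.4, 0.0]
grip_width: 0.0852
gripper_force: 0.0
```

arm_command([
  {"rx": 0, "ry": 0, "rz": 0, "dx": 0.0295, "dy": -0.0233, "dz": 0, "fingers": 0.085},
  {"rx": 0, "ry": 0, "rz": 0, "dx": 0.0295, "dy": -0.0233, "dz": 0, "fingers": 0.085},
  {"rx": 0, "ry": 0, "rz": 0, "dx": 0.0295, "dy": -0.0233, "dz": 0, "fingers": 0.085},
  {"rx": 0, "ry": 0, "rz": 0, "dx": 0.0295, "dy": -0.0233, "dz": 0, "fingers": 0.085},
  {"rx": 0, "ry": 0, "rz": 0, "dx": 0.0295, "dy": -0.0233, "dz": 0, "fingers": 0.085},
  {"rx": 0, "ry": 0, "rz": 0, "dx": 0.0295, "dy": -0.0233, "dz": 0, "fingers": 0.085},
  {"rx": 0, "ry": 0, "rz": 0, "dx": 0, "dy": 0, "dz": 0.04, "fingers": 0.085},
  {"rx": 0, "ry": 0, "rz": 0, "dx": 0, "dy": 0, "dz": 0.04, "fingers": 0.085},
  {"rx": 0, "ry": 0, "rz": 0, "dx": 0, "dy": 0, "dz": 0, "fingers": 0.085},
])

```text
time_s: 3.8
position: [0.66, -0.1191, 0.1456]
tool_rot: [[1.0, 0.001, -0.01], [0.001, -1.0, 0.004], [-0.01, -0.004, -1.0]]
ft_force: [-0.0, -0.2, -0.4]
grip_width: 0.0851
gripper_force: 0.0
```

```bash
cat >> h.py <<'E'
def cap(im,px,z=.056):
    c=im["color"].astype(int); m=(np.abs(c-c[px[1],px[0]]).sum(2)<60).astype(np.uint8)
    n,l,s,ce=cv2.connectedComponentsWithStats(m); return ce[l[px[1],px[0]]],s[l[px[1],px[0]]]
E
python3 - <<'E'
from h import *
im=env.get_image("wrist"); cv2.imwrite("pics/w1.png",im["color"]); print(np.round(im["eye"],3),np.round(im["orientation"],2).tolist())
print(project(im,[[.664,-.119,.056],[.664,-.119,0]]))
for n in N[:6]:
  for d in env.tip_of(n,im)[:2]: print(n,np.round(d["location"]),round(d["p"],2),world(im,d["location"],0).round(4))
E
```

```text
[ 0.741 -0.12   0.287] [[0.0, 0.95, 0.32], [-1.0, 0.0, -0.0], [-0.0, -0.32, 0.95]]
[[318.63106268 196.04849279]
 [318.8949192  177.62818741]]
jar_red [325. 182.] 0.71 [ 0.66   -0.1247]
jar_cream [199. 179.] 0.57 [ 0.662  -0.0039]
jar_ochre [ 60. 177.] 0.56 [0.664  0.1269]
jar_brown [102. 288.] 0.56 [0.5401 0.1153]
jar_green [332. 290.] 0.88 [ 0.5381 -0.1329]
```

View pics/w1.png

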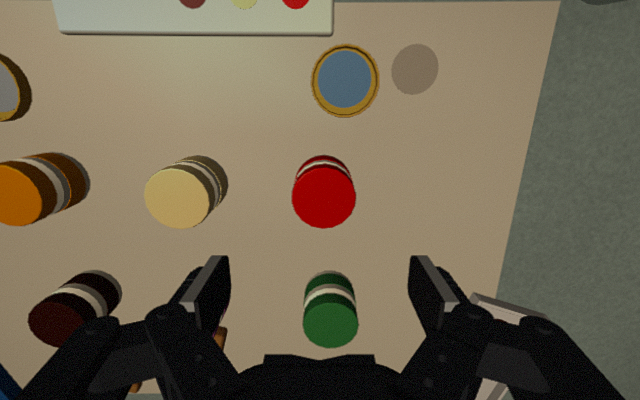

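The wrist view shows the red cap at about (324,195), cream (178,197), ochre (18,193), brown (60,318) and green (331,319). I'll measure the cap tops from this.

```bash
python3 - <<'E'
from h import *
im=env.get_image("wrist")
for n,p in dict(red=(324,205),cream=(178,200),ochre=(18,195),brown=(60,320),green=(331,325)).items():
    c,s=cap(im,p); print(n,c.round(1),s,world(im,c,.056).round(4),world(im,(s[0]+s[2]/2,s[1]+s[3]-s[2]/2),.056).round(4))
o=env.observe();print(o["position"].round(4),o["tool_rot"].round(3))
E
```

```text
red [320.7 198.8] [ 291  170   61   59 2801] [ 0.6631 -0.1226] [ 0.6634 -0.1232]
cream [261.  151.8] [    0    10   515   334 82051] [ 0.7015 -0.0762] [ 0.7491 -0.0764]
ochre [ 20.5 198.9] [   0  168   47   60 2272] [0.6631 0.1186] [0.6583 0.1176]
brown [297.9 353.7] [    0   256   625   144 42178] [ 0.5055 -0.1009] [ 0.7485 -0.1164]
green [327.2 322.5] [ 302  295   54   51 1972] [ 0.5417 -0.1289] [ 0.5456 -0.1305]
[ 0.6626 -0.1205  0.1529] [[ 1.     0.001  0.002]
 [ 0.001 -1.    -0.001]
 [ 0.002  0.001 -1.   ]]
```

arm_command([
  {"rx": 0, "ry": 0, "rz": 0, "dx": 0, "dy": 0.001, "dz": 0.03, "fingers": 0.085},
  {"rx": 0, "ry": 0, "rz": 0, "dx": 0, "dy": 0, "dz": 0.03, "fingers": 0.085},
  {"rx": 0, "ry": 0, "rz": 0, "dx": 0, "dy": 0, "dz": 0.03, "fingers": 0.085},
  {"rx": 0, "ry": 0, "rz": 0, "dx": 0, "dy": 0, "dz": 0.02, "fingers": 0.085},
  {"rx": 0, "ry": 0, "rz": 0, "dx": 0, "dy": 0, "dz": 0.016, "fingers": 0.085},
  {"rx": 0, "ry": 0, "rz": 0, "dx": 0, "dy": 0, "dz": 0, "fingers": 0.085},
  {"rx": 0, "ry": 0, "rz": 0, "dx": 0, "dy": 0, "dz": 0, "fingers": 0.04},
  {"rx": 0, "ry": 0, "rz": 0, "dx": 0, "dy": 0, "dz": 0, "fingers": 0.04},
  {"rx": 0, "ry": 0, "rz": 0, "dx": 0, "dy": 0, "dz": 0, "fingers": 0.04},
  {"rx": 0, "ry": 0, "rz": 0, "dx": 0, "dy": 0, "dz": 0, "fingers": 0.04},
  {"rx": 0, "ry": 0, "rz": 0, "dx": 0, "dy": 0, "dz": 0, "fingers": 0.04},
], squeeze=35)

```text
time_s: 5.3
position: [0.663, -0.1214, 0.027]
tool_rot: [[1.0, 0.001, 0.003], [0.001, -1.0, -0.001], [0.003, 0.001, -1.0]]
ft_force: [-1.6, -0.0, 6.2]
grip_width: 0.0511
gripper_force: 37.2
```

arm_command([
  {"rx": 0, "ry": 0, "rz": 0, "dx": 0, "dy": 0, "dz": -0.02, "fingers": 0.04},
  {"rx": 0, "ry": 0, "rz": 0, "dx": 0, "dy": 0, "dz": -0.035, "fingers": 0.04},
  {"rx": 0, "ry": 0, "rz": 0, "dx": 0, "dy": 0, "dz": -0.035, "fingers": 0.04},
  {"rx": 0, "ry": 0, "rz": 0, "dx": 0, "dy": 0, "dz": -0.03, "fingers": 0.04},
  {"rx": 0, "ry": 0, "rz": 0, "dx": -0.0192, "dy": -0.034, "dz": 0, "fingers": 0.04},
  {"rx": 0, "ry": 0, "rz": 0, "dx": -0.0192, "dy": -0.034, "dz": 0, "fingers": 0.04},
  {"rx": 0, "ry": 0, "rz": 0, "dx": -0.0192, "dy": -0.034, "dz": 0, "fingers": 0.04},
  {"rx": 0, "ry": 0, "rz": 0, "dx": -0.0192, "dy": -0.034, "dz": 0, "fingers": 0.04},
  {"rx": 0, "ry": 0, "rz": 0, "dx": -0.0192, "dy": -0.034, "dz": 0, "fingers": 0.04},
  {"rx": 0, "ry": 0, "rz": 0, "dx": -0.0192, "dy": -0.034, "dz": 0, "fingers": 0.04},
  {"rx": 0, "ry": 0, "rz": 0, "dx": -0.0192, "dy": -0.034, "dz": 0, "fingers": 0.04},
  {"rx": 0, "ry": 0, "rz": 0, "dx": -0.0192, "dy": -0.034, "dz": 0, "fingers": 0.04},
])

```text
time_s: 6.5
position: [0.5073, 0.1519, 0.1455]
tool_rot: [[1.0, 0.001, 0.0], [0.001, -1.0, 0.0], [0.0, -0.0, -1.0]]
ft_force: [0.0, -0.1, -1.1]
grip_width: 0.0506
gripper_force: 37.4
```

arm_command([
  {"rx": 0, "ry": 0, "rz": 0, "dx": -0.0192, "dy": -0.034, "dz": 0, "fingers": 0.04},
  {"rx": 0, "ry": 0, "rz": 0, "dx": -0.0192, "dy": -0.034, "dz": 0, "fingers": 0.04},
  {"rx": 0, "ry": 0, "rz": 0, "dx": -0.0192, "dy": -0.034, "dz": 0, "fingers": 0.04},
  {"rx": 0, "ry": 0, "rz": 0, "dx": -0.0192, "dy": -0.034, "dz": 0, "fingers": 0.04},
  {"rx": 0, "ry": 0, "rz": 0, "dx": -0.0192, "dy": -0.034, "dz": 0, "fingers": 0.04},
  {"rx": 0, "ry": 0, "rz": 0, "dx": -0.0192, "dy": -0.034, "dz": 0, "fingers": 0.04},
  {"rx": 0, "ry": 0, "rz": 0, "dx": 0, "dy": 0, "dz": 0, "fingers": 0.04},
  {"rx": 0, "ry": 0, "rz": 0, "dx": 0, "dy": 0, "dz": 0, "fingers": 0.04},
])

```text
time_s: 7.3
position: [0.3925, 0.355, 0.1454]
tool_rot: [[1.0, 0.003, 0.0], [0.003, -1.0, -0.0], [0.0, 0.0, -1.0]]
ft_force: [1.1, -0.4, -2.5]
grip_width: 0.0511
gripper_force: 37.4
```

```bash
python3 - <<'E'
from h import *
im=env.get_image("wrist"); cv2.imwrite("pics/w2.png",im["color"]);print(env.observe()["position"])
print(project(im,[[.3945,.3543,.004],[.4742,.3805,.004]]))
E
```

```text
[0.39303752 0.35437389 0.14540333]
[[319.13343737 182.33717903]
 [289.16003931  93.43597935]]
```

View pics/w2.png

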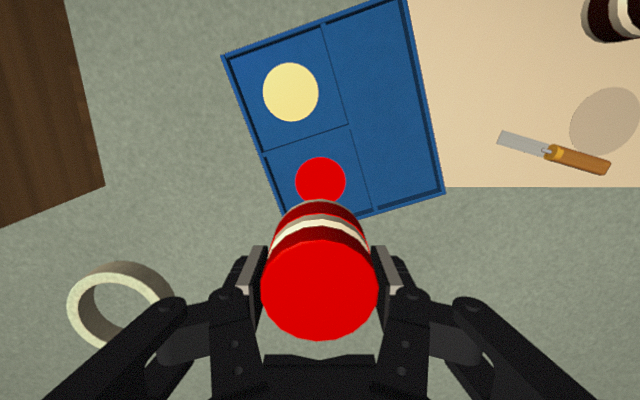

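The red and cream discs, at (320,181) and (290,92), match my projections. I'm lowering the red jar and releasing it.

arm_command([
  {"rx": 0, "ry": 0, "rz": 0, "dx": 0.001, "dy": 0, "dz": 0.03, "fingers": 0.04},
  {"rx": 0, "ry": 0, "rz": 0, "dx": 0, "dy": 0, "dz": 0.03, "fingers": 0.04},
  {"rx": 0, "ry": 0, "rz": 0, "dx": 0, "dy": 0, "dz": 0.03, "fingers": 0.04},
  {"rx": 0, "ry": 0, "rz": 0, "dx": 0, "dy": 0, "dz": 0.015, "fingers": 0.04},
  {"rx": 0, "ry": 0, "rz": 0, "dx": 0, "dy": 0, "dz": 0.008, "fingers": 0.04},
  {"rx": 0, "ry": 0, "rz": 0, "dx": 0, "dy": 0, "dz": 0, "fingers": 0.04},
  {"rx": 0, "ry": 0, "rz": 0, "dx": 0, "dy": 0, "dz": 0, "fingers": 0.04},
  {"rx": 0, "ry": 0, "rz": 0, "dx": 0, "dy": 0, "dz": 0, "fingers": 0.08},
  {"rx": 0, "ry": 0, "rz": 0, "dx": 0, "dy": 0, "dz": 0, "fingers": 0.08},
  {"rx": 0, "ry": 0, "rz": 0, "dx": 0, "dy": 0, "dz": 0, "fingers": 0.08},
  {"rx": 0, "ry": 0, "rz": 0, "dx": 0, "dy": 0, "dz": 0, "fingers": 0.08},
])

```text
time_s: 8.45
position: [0.3941, 0.3547, 0.0327]
tool_rot: [[1.0, 0.001, 0.001], [0.001, -1.0, 0.0], [0.001, -0.0, -1.0]]
ft_force: [0.0, 0.4, -0.0]
grip_width: 0.0802
gripper_force: 0.0
```

arm_command([
  {"rx": 0, "ry": 0, "rz": 0, "dx": 0, "dy": 0, "dz": -0.025, "fingers": 0.085},
  {"rx": 0, "ry": 0, "rz": 0, "dx": 0, "dy": 0, "dz": -0.03, "fingers": 0.085},
  {"rx": 0, "ry": 0, "rz": 0, "dx": 0, "dy": 0, "dz": -0.03, "fingers": 0.085},
  {"rx": 0, "ry": 0, "rz": 0, "dx": 0, "dy": 0, "dz": -0.03, "fingers": 0.085},
  {"rx": 0, "ry": 0, "rz": 0, "dx": 0.0265, "dy": 0.0356, "dz": 0, "fingers": 0.085},
  {"rx": 0, "ry": 0, "rz": 0, "dx": 0.0265, "dy": 0.0356, "dz": 0, "fingers": 0.085},
  {"rx": 0, "ry": 0, "rz": 0, "dx": 0.0265, "dy": 0.0356, "dz": 0, "fingers": 0.085},
  {"rx": 0, "ry": 0, "rz": 0, "dx": 0.0265, "dy": 0.0356, "dz": 0, "fingers": 0.085},
  {"rx": 0, "ry": 0, "rz": 0, "dx": 0.0265, "dy": 0.0356, "dz": 0, "fingers": 0.085},
  {"rx": 0, "ry": 0, "rz": 0, "dx": 0.0265, "dy": 0.0356, "dz": 0, "fingers": 0.085},
  {"rx": 0, "ry": 0, "rz": 0, "dx": 0.0265, "dy": 0.0356, "dz": 0, "fingers": 0.085},
  {"rx": 0, "ry": 0, "rz": 0, "dx": 0.0265, "dy": 0.0356, "dz": 0, "fingers": 0.085},
])

```text
time_s: 9.65
position: [0.6071, 0.0684, 0.1475]
tool_rot: [[1.0, 0.001, 0.0], [0.001, -1.0, 0.0], [0.0, -0.0, -1.0]]
ft_force: [-0.0, -0.0, -0.1]
grip_width: 0.085
gripper_force: 0.0
```

arm_command([
  {"rx": 0, "ry": 0, "rz": 0, "dx": 0.0265, "dy": 0.0356, "dz": 0, "fingers": 0.085},
  {"rx": 0, "ry": 0, "rz": 0, "dx": 0.0265, "dy": 0.0356, "dz": 0, "fingers": 0.085},
  {"rx": 0, "ry": 0, "rz": 0, "dx": 0, "dy": 0, "dz": 0, "fingers": 0.085},
  {"rx": 0, "ry": 0, "rz": 0, "dx": 0, "dy": 0, "dz": 0, "fingers": 0.085},
])

```text
time_s: 10.05
position: [0.6593, -0.0017, 0.1468]
tool_rot: [[1.0, -0.001, -0.001], [-0.001, -1.0, 0.0], [-0.001, -0.0, -1.0]]
ft_force: [-0.0, 0.9, -0.5]
grip_width: 0.0851
gripper_force: 0.0
```

```bash
cat >> h.py <<'E'
def fitjar(im,n,g):
    from scipy.optimize import least_squares
    for d in env.look_for(n,im)[:3]:
        b=np.array(d["box"]); r=least_squares(lambda x:jarbox(im,x)-b,g,loss="soft_l1")
        print(n,round(d["p"],2),b.round(),r.x.round(4),r.fun.round(1))
E
python3 - <<'E'
from h import *
im=env.get_image("wrist"); cv2.imwrite("pics/w3.png",im["color"]);print(env.observe()["position"])
fitjar(im,"jar_cream",(.659,.001)); fitjar(im,"jar_mauve",(.533,.003)); fitjar(im,"jar_ochre",(.659,.122)); fitjar(im,"jar_brown",(.538,.12))
p=project(im,[[.659,.001,.056]])[0].round().astype(int); print(p)
print([d["location"] for d in env.tip_of("jar_cream",im)], [world(im,d["location"],0) for d in env.tip_of("jar_cream",im)])
E
```

```text
[ 0.65886169 -0.00072337  0.14707709]
jar_cream 0.69 [291. 154. 353. 228.] [ 0.6615 -0.0046] [-1.6 -0.5  1.6  0.6]
jar_mauve 0.59 [286. 270. 341. 355.] [0.5345 0.0029] [-0.4  2.5  0.4 -1.8]
jar_ochre 0.94 [125. 155. 216. 228.] [0.6617 0.1241] [ 0.4 -1.4 -0.6  1. ]
[315 202]
[[322.0, 181.0]] [array([ 0.66097798, -0.0051293 ])]
```

View pics/w3.png

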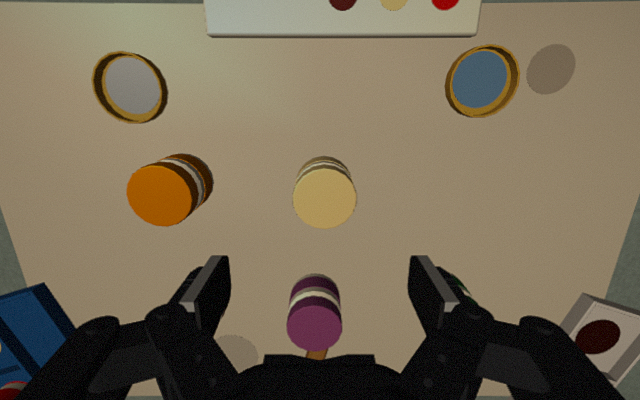

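The cream cap is at about (324,197), so the jar stands near (0.662,-0.005). I'm descending on it.

arm_command([
  {"rx": 0, "ry": 0, "rz": 0, "dx": 0.003, "dy": 0.004, "dz": 0.03, "fingers": 0.085},
  {"rx": 0, "ry": 0, "rz": 0, "dx": 0, "dy": 0, "dz": 0.03, "fingers": 0.085},
  {"rx": 0, "ry": 0, "rz": 0, "dx": 0, "dy": 0, "dz": 0.03, "fingers": 0.085},
  {"rx": 0, "ry": 0, "rz": 0, "dx": 0, "dy": 0, "dz": 0.02, "fingers": 0.085},
  {"rx": 0, "ry": 0, "rz": 0, "dx": 0, "dy": 0, "dz": 0.01, "fingers": 0.085},
  {"rx": 0, "ry": 0, "rz": 0, "dx": 0, "dy": 0, "dz": 0, "fingers": 0.085},
  {"rx": 0, "ry": 0, "rz": 0, "dx": 0, "dy": 0, "dz": 0, "fingers": 0.04},
  {"rx": 0, "ry": 0, "rz": 0, "dx": 0, "dy": 0, "dz": 0, "fingers": 0.04},
  {"rx": 0, "ry": 0, "rz": 0, "dx": 0, "dy": 0, "dz": 0, "fingers": 0.04},
  {"rx": 0, "ry": 0, "rz": 0, "dx": 0, "dy": 0, "dz": 0, "fingers": 0.04},
  {"rx": 0, "ry": 0, "rz": 0, "dx": 0, "dy": 0, "dz": 0, "fingers": 0.04},
])

```text
time_s: 11.5
position: [0.663, -0.0052, 0.0289]
tool_rot: [[1.0, 0.001, 0.003], [0.001, -1.0, -0.0], [0.003, 0.0, -1.0]]
ft_force: [-2.0, 0.3, 6.2]
grip_width: 0.0509
gripper_force: 36.9
```

arm_command([
  {"rx": 0, "ry": 0, "rz": 0, "dx": 0, "dy": 0, "dz": -0.02, "fingers": 0.04},
  {"rx": 0, "ry": 0, "rz": 0, "dx": 0, "dy": 0, "dz": -0.035, "fingers": 0.04},
  {"rx": 0, "ry": 0, "rz": 0, "dx": 0, "dy": 0, "dz": -0.035, "fingers": 0.04},
  {"rx": 0, "ry": 0, "rz": 0, "dx": 0, "dy": 0, "dz": -0.03, "fingers": 0.04},
  {"rx": 0, "ry": 0, "rz": 0, "dx": -0.0158, "dy": -0.0322, "dz": 0, "fingers": 0.04},
  {"rx": 0, "ry": 0, "rz": 0, "dx": -0.0158, "dy": -0.0322, "dz": 0, "fingers": 0.04},
  {"rx": 0, "ry": 0, "rz": 0, "dx": -0.0158, "dy": -0.0322, "dz": 0, "fingers": 0.04},
  {"rx": 0, "ry": 0, "rz": 0, "dx": -0.0158, "dy": -0.0322, "dz": 0, "fingers": 0.04},
  {"rx": 0, "ry": 0, "rz": 0, "dx": -0.0158, "dy": -0.0322, "dz": 0, "fingers": 0.04},
  {"rx": 0, "ry": 0, "rz": 0, "dx": -0.0158, "dy": -0.0322, "dz": 0, "fingers": 0.04},
  {"rx": 0, "ry": 0, "rz": 0, "dx": -0.0158, "dy": -0.0322, "dz": 0, "fingers": 0.04},
  {"rx": 0, "ry": 0, "rz": 0, "dx": -0.0158, "dy": -0.0322, "dz": 0, "fingers": 0.04},
])

```text
time_s: 12.7
position: [0.5348, 0.2535, 0.1476]
tool_rot: [[1.0, 0.001, 0.0], [0.001, -1.0, 0.0], [0.0, -0.0, -1.0]]
ft_force: [0.5, -0.1, -2.1]
grip_width: 0.0508
gripper_force: 37.2
```

arm_command([
  {"rx": 0, "ry": 0, "rz": 0, "dx": -0.0158, "dy": -0.0322, "dz": 0, "fingers": 0.04},
  {"rx": 0, "ry": 0, "rz": 0, "dx": -0.0158, "dy": -0.0322, "dz": 0, "fingers": 0.04},
  {"rx": 0, "ry": 0, "rz": 0, "dx": -0.0158, "dy": -0.0322, "dz": 0, "fingers": 0.04},
  {"rx": 0, "ry": 0, "rz": 0, "dx": -0.0158, "dy": -0.0322, "dz": 0, "fingers": 0.04},
  {"rx": 0, "ry": 0, "rz": 0, "dx": 0, "dy": 0, "dz": 0, "fingers": 0.04},
  {"rx": 0, "ry": 0, "rz": 0, "dx": 0, "dy": 0, "dz": 0, "fingers": 0.04},
  {"rx": 0, "ry": 0, "rz": 0, "dx": 0, "dy": 0, "dz": 0, "fingers": 0.04},
])

```text
time_s: 13.4
position: [0.4728, 0.3803, 0.1474]
tool_rot: [[1.0, 0.0, 0.0], [0.0, -1.0, -0.0], [0.0, 0.0, -1.0]]
ft_force: [1.1, -0.2, -1.5]
grip_width: 0.051
gripper_force: 37.2
```

arm_command([
  {"rx": 0, "ry": 0, "rz": 0, "dx": 0.001, "dy": 0, "dz": 0.03, "fingers": 0.04},
  {"rx": 0, "ry": 0, "rz": 0, "dx": 0, "dy": 0, "dz": 0.03, "fingers": 0.04},
  {"rx": 0, "ry": 0, "rz": 0, "dx": 0, "dy": 0, "dz": 0.03, "fingers": 0.04},
  {"rx": 0, "ry": 0, "rz": 0, "dx": 0, "dy": 0, "dz": 0.015, "fingers": 0.04},
  {"rx": 0, "ry": 0, "rz": 0, "dx": 0, "dy": 0, "dz": 0.009, "fingers": 0.04},
  {"rx": 0, "ry": 0, "rz": 0, "dx": 0, "dy": 0, "dz": 0, "fingers": 0.04},
  {"rx": 0, "ry": 0, "rz": 0, "dx": 0, "dy": 0, "dz": 0, "fingers": 0.04},
  {"rx": 0, "ry": 0, "rz": 0, "dx": 0, "dy": 0, "dz": 0, "fingers": 0.08},
  {"rx": 0, "ry": 0, "rz": 0, "dx": 0, "dy": 0, "dz": 0, "fingers": 0.08},
  {"rx": 0, "ry": 0, "rz": 0, "dx": 0, "dy": 0, "dz": 0, "fingers": 0.08},
  {"rx": 0, "ry": 0, "rz": 0, "dx": 0, "dy": 0, "dz": 0, "fingers": 0.08},
])

```text
time_s: 14.5
position: [0.4735, 0.3811, 0.0335]
tool_rot: [[1.0, 0.001, 0.0], [0.001, -1.0, 0.0], [0.0, -0.0, -1.0]]
ft_force: [0.1, -1.0, -0.2]
grip_width: 0.08
gripper_force: 0.0
```

arm_command([
  {"rx": 0, "ry": 0, "rz": 0, "dx": 0, "dy": 0, "dz": -0.025, "fingers": 0.085},
  {"rx": 0, "ry": 0, "rz": 0, "dx": 0, "dy": 0, "dz": -0.03, "fingers": 0.085},
  {"rx": 0, "ry": 0, "rz": 0, "dx": 0, "dy": 0, "dz": -0.03, "fingers": 0.085},
  {"rx": 0, "ry": 0, "rz": 0, "dx": 0, "dy": 0, "dz": -0.03, "fingers": 0.085},
  {"rx": 0, "ry": 0, "rz": 0, "dx": 0.009, "dy": 0.0374, "dz": 0, "fingers": 0.085},
  {"rx": 0, "ry": 0, "rz": 0, "dx": 0.009, "dy": 0.0374, "dz": 0, "fingers": 0.085},
  {"rx": 0, "ry": 0, "rz": 0, "dx": 0.009, "dy": 0.0374, "dz": 0, "fingers": 0.085},
  {"rx": 0, "ry": 0, "rz": 0, "dx": 0.009, "dy": 0.0374, "dz": 0, "fingers": 0.085},
  {"rx": 0, "ry": 0, "rz": 0, "dx": 0.009, "dy": 0.0374, "dz": 0, "fingers": 0.085},
  {"rx": 0, "ry": 0, "rz": 0, "dx": 0.009, "dy": 0.0374, "dz": 0, "fingers": 0.085},
  {"rx": 0, "ry": 0, "rz": 0, "dx": 0.009, "dy": 0.0374, "dz": 0, "fingers": 0.085},
])

```text
time_s: 15.6
position: [0.5368, 0.1178, 0.1485]
tool_rot: [[1.0, 0.001, 0.0], [0.001, -1.0, 0.0], [0.0, -0.0, -1.0]]
ft_force: [0.5, 0.0, 0.3]
grip_width: 0.085
gripper_force: 0.0
```

arm_command([
  {"rx": 0, "ry": 0, "rz": 0, "dx": 0, "dy": 0, "dz": 0, "fingers": 0.085},
  {"rx": 0, "ry": 0, "rz": 0, "dx": 0, "dy": 0, "dz": 0, "fingers": 0.085},
])

```text
time_s: 15.8
position: [0.5367, 0.1189, 0.1484]
tool_rot: [[1.0, -0.001, -0.0], [-0.001, -1.0, 0.0], [-0.0, -0.0, -1.0]]
ft_force: [-0.7, 0.1, -0.3]
grip_width: 0.0852
gripper_force: 0.0
```

```bash
python3 - <<'E'
from h import *
im=env.get_image("wrist"); cv2.imwrite("pics/w4.png",im["color"]);print(env.observe()["position"])
fitjar(im,"jar_brown",(.537,.119)); fitjar(im,"jar_ochre",(.6617,.1235)); fitjar(im,"jar_mauve",(.533,.003))
print([world(im,d["location"],0) for d in env.tip_of("jar_brown",im)])
E
```

```text
[0.53642872 0.11970634 0.14836082]
jar_brown 0.89 [288. 154. 352. 229.] [0.5384 0.1178] [-0.3  0.   0.3  0. ]
jar_brown 0.17 [ 36. 294. 129. 360.] [0.3925 0.3553] [-0.3 -5.7  0.4  9.2]
jar_ochre 0.78 [273.   0. 349.  72.] [0.6502 0.1239] [-0.1 -0.9  0.1 15. ]
jar_mauve 0.84 [416. 159. 497. 233.] [0.5336 0.0014] [-3.1 -0.6  1.2  0.6]
jar_mauve 0.48 [551. 155. 638. 227.] [ 0.5384 -0.1061] [-26.5  -1.6   1.3   2.1]
[array([0.53350945, 0.00176457])]
```

View pics/w4.png

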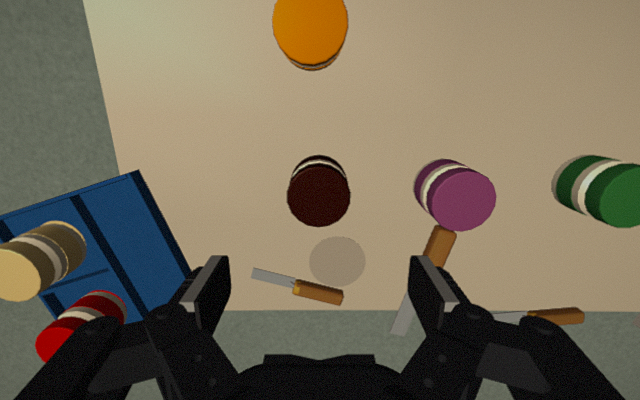

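The brown cap is at (319,197), with the jar at (0.538,0.118). The red and cream jars stand upright in the tray at the left.

arm_command([
  {"rx": 0, "ry": 0, "rz": 0, "dx": 0.002, "dy": 0.001, "dz": 0.03, "fingers": 0.085},
  {"rx": 0, "ry": 0, "rz": 0, "dx": 0, "dy": 0, "dz": 0.03, "fingers": 0.085},
  {"rx": 0, "ry": 0, "rz": 0, "dx": 0, "dy": 0, "dz": 0.03, "fingers": 0.085},
  {"rx": 0, "ry": 0, "rz": 0, "dx": 0, "dy": 0, "dz": 0.02, "fingers": 0.085},
  {"rx": 0, "ry": 0, "rz": 0, "dx": 0, "dy": 0, "dz": 0.01, "fingers": 0.085},
  {"rx": 0, "ry": 0, "rz": 0, "dx": 0, "dy": 0, "dz": 0, "fingers": 0.085},
  {"rx": 0, "ry": 0, "rz": 0, "dx": 0, "dy": 0, "dz": 0, "fingers": 0.04},
  {"rx": 0, "ry": 0, "rz": 0, "dx": 0, "dy": 0, "dz": 0, "fingers": 0.04},
  {"rx": 0, "ry": 0, "rz": 0, "dx": 0, "dy": 0, "dz": 0, "fingers": 0.04},
  {"rx": 0, "ry": 0, "rz": 0, "dx": 0, "dy": 0, "dz": 0, "fingers": 0.04},
  {"rx": 0, "ry": 0, "rz": 0, "dx": 0, "dy": 0, "dz": 0, "fingers": 0.04},
])

```text
time_s: 17.15
position: [0.5392, 0.1184, 0.0296]
tool_rot: [[1.0, 0.001, 0.002], [0.001, -1.0, 0.0], [0.002, -0.0, -1.0]]
ft_force: [-1.5, 0.7, 5.1]
grip_width: 0.0509
gripper_force: 36.2
```

arm_command([
  {"rx": 0, "ry": 0, "rz": 0, "dx": 0, "dy": 0, "dz": -0.02, "fingers": 0.04},
  {"rx": 0, "ry": 0, "rz": 0, "dx": 0, "dy": 0, "dz": -0.035, "fingers": 0.04},
  {"rx": 0, "ry": 0, "rz": 0, "dx": 0, "dy": 0, "dz": -0.035, "fingers": 0.04},
  {"rx": 0, "ry": 0, "rz": 0, "dx": 0, "dy": 0, "dz": -0.03, "fingers": 0.04},
  {"rx": 0, "ry": 0, "rz": 0, "dx": -0.0049, "dy": 0.0359, "dz": 0, "fingers": 0.04},
  {"rx": 0, "ry": 0, "rz": 0, "dx": -0.0049, "dy": 0.0359, "dz": 0, "fingers": 0.04},
  {"rx": 0, "ry": 0, "rz": 0, "dx": -0.0049, "dy": 0.0359, "dz": 0, "fingers": 0.04},
  {"rx": 0, "ry": 0, "rz": 0, "dx": -0.0049, "dy": 0.0359, "dz": 0, "fingers": 0.04},
  {"rx": 0, "ry": 0, "rz": 0, "dx": -0.0049, "dy": 0.0359, "dz": 0, "fingers": 0.04},
  {"rx": 0, "ry": 0, "rz": 0, "dx": -0.0049, "dy": 0.0359, "dz": 0, "fingers": 0.04},
  {"rx": 0, "ry": 0, "rz": 0, "dx": -0.0049, "dy": 0.0359, "dz": 0, "fingers": 0.04},
  {"rx": 0, "ry": 0, "rz": 0, "dx": -0.0049, "dy": 0.0359, "dz": 0, "fingers": 0.04},
])

```text
time_s: 18.35
position: [0.4991, -0.1703, 0.1487]
tool_rot: [[1.0, 0.001, 0.0], [0.001, -1.0, -0.0], [0.0, 0.0, -1.0]]
ft_force: [0.5, -0.4, -2.0]
grip_width: 0.0509
gripper_force: 37.8
```

arm_command([
  {"rx": 0, "ry": 0, "rz": 0, "dx": -0.0049, "dy": 0.0359, "dz": 0, "fingers": 0.04},
  {"rx": 0, "ry": 0, "rz": 0, "dx": -0.0049, "dy": 0.0359, "dz": 0, "fingers": 0.04},
  {"rx": 0, "ry": 0, "rz": 0, "dx": -0.0049, "dy": 0.0359, "dz": 0, "fingers": 0.04},
  {"rx": 0, "ry": 0, "rz": 0, "dx": -0.0049, "dy": 0.0359, "dz": 0, "fingers": 0.04},
  {"rx": 0, "ry": 0, "rz": 0, "dx": 0, "dy": 0, "dz": 0, "fingers": 0.04},
  {"rx": 0, "ry": 0, "rz": 0, "dx": 0, "dy": 0, "dz": 0, "fingers": 0.04},
  {"rx": 0, "ry": 0, "rz": 0, "dx": 0, "dy": 0, "dz": 0, "fingers": 0.04},
])

```text
time_s: 19.05
position: [0.4802, -0.3115, 0.1484]
tool_rot: [[1.0, 0.001, -0.0], [0.001, -1.0, 0.001], [-0.0, -0.001, -1.0]]
ft_force: [0.1, 0.3, -2.6]
grip_width: 0.0508
gripper_force: 37.7
```

```bash
python3 - <<'E'
from h import *
im=env.get_image("wrist"); cv2.imwrite("pics/w5.png",im["color"]);print(env.observe()["position"])
print(project(im,[[.4804,-.3125,.004],[.4006,-.2855,.004]]))
E
```

```text
[ 0.48030112 -0.31137149  0.14847087]
[[319.5261545  183.24349459]
 [293.38714662 257.34524583]]
```

View pics/w5.png

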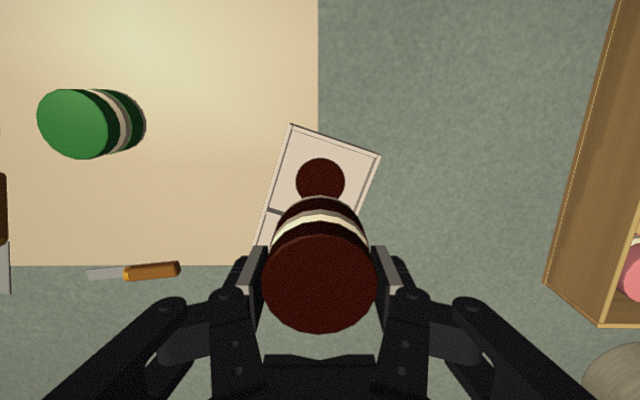

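The brown disc is at (320,181), where I projected it. I'm lowering the brown jar.

arm_command([
  {"rx": 0, "ry": 0, "rz": 0, "dx": 0, "dy": 0.001, "dz": 0.03, "fingers": 0.04},
  {"rx": 0, "ry": 0, "rz": 0, "dx": 0, "dy": 0, "dz": 0.03, "fingers": 0.04},
  {"rx": 0, "ry": 0, "rz": 0, "dx": 0, "dy": 0, "dz": 0.03, "fingers": 0.04},
  {"rx": 0, "ry": 0, "rz": 0, "dx": 0, "dy": 0, "dz": 0.015, "fingers": 0.04},
  {"rx": 0, "ry": 0, "rz": 0, "dx": 0, "dy": 0, "dz": 0.009, "fingers": 0.04},
  {"rx": 0, "ry": 0, "rz": 0, "dx": 0, "dy": 0, "dz": 0, "fingers": 0.04},
  {"rx": 0, "ry": 0, "rz": 0, "dx": 0, "dy": 0, "dz": 0, "fingers": 0.04},
  {"rx": 0, "ry": 0, "rz": 0, "dx": 0, "dy": 0, "dz": 0, "fingers": 0.08},
  {"rx": 0, "ry": 0, "rz": 0, "dx": 0, "dy": 0, "dz": 0, "fingers": 0.08},
  {"rx": 0, "ry": 0, "rz": 0, "dx": 0, "dy": 0, "dz": 0, "fingers": 0.08},
  {"rx": 0, "ry": 0, "rz": 0, "dx": 0, "dy": 0, "dz": 0, "fingers": 0.08},
])

```text
time_s: 20.2
position: [0.4802, -0.3136, 0.0346]
tool_rot: [[1.0, 0.001, 0.0], [0.001, -1.0, -0.0], [0.0, 0.0, -1.0]]
ft_force: [0.1, 0.3, 0.6]
grip_width: 0.08
gripper_force: 0.0
```

arm_command([
  {"rx": 0, "ry": 0, "rz": 0, "dx": 0, "dy": 0, "dz": -0.025, "fingers": 0.085},
  {"rx": 0, "ry": 0, "rz": 0, "dx": 0, "dy": 0, "dz": -0.03, "fingers": 0.085},
  {"rx": 0, "ry": 0, "rz": 0, "dx": 0, "dy": 0, "dz": -0.03, "fingers": 0.085},
  {"rx": 0, "ry": 0, "rz": 0, "dx": 0, "dy": 0, "dz": -0.03, "fingers": 0.085},
  {"rx": 0, "ry": 0, "rz": 0, "dx": 0.0165, "dy": -0.0397, "dz": 0, "fingers": 0.085},
  {"rx": 0, "ry": 0, "rz": 0, "dx": 0.0165, "dy": -0.0397, "dz": 0, "fingers": 0.085},
  {"rx": 0, "ry": 0, "rz": 0, "dx": 0.0165, "dy": -0.0397, "dz": 0, "fingers": 0.085},
  {"rx": 0, "ry": 0, "rz": 0, "dx": 0.0165, "dy": -0.0397, "dz": 0, "fingers": 0.085},
  {"rx": 0, "ry": 0, "rz": 0, "dx": 0.0165, "dy": -0.0397, "dz": 0, "fingers": 0.085},
  {"rx": 0, "ry": 0, "rz": 0, "dx": 0.0165, "dy": -0.0397, "dz": 0, "fingers": 0.085},
  {"rx": 0, "ry": 0, "rz": 0, "dx": 0.0165, "dy": -0.0397, "dz": 0, "fingers": 0.085},
  {"rx": 0, "ry": 0, "rz": 0, "dx": 0.0165, "dy": -0.0397, "dz": 0, "fingers": 0.085},
])

```text
time_s: 21.4
position: [0.6123, 0.0059, 0.1495]
tool_rot: [[1.0, 0.001, 0.0], [0.001, -1.0, -0.0], [0.0, 0.0, -1.0]]
ft_force: [-0.6, -0.7, 0.8]
grip_width: 0.0849
gripper_force: 0.0
```

arm_command([
  {"rx": 0, "ry": 0, "rz": 0, "dx": 0.0165, "dy": -0.0397, "dz": 0, "fingers": 0.085},
  {"rx": 0, "ry": 0, "rz": 0, "dx": 0.0165, "dy": -0.0397, "dz": 0, "fingers": 0.085},
  {"rx": 0, "ry": 0, "rz": 0, "dx": 0.0165, "dy": -0.0397, "dz": 0, "fingers": 0.085},
  {"rx": 0, "ry": 0, "rz": 0, "dx": 0, "dy": 0, "dz": 0, "fingers": 0.085},
  {"rx": 0, "ry": 0, "rz": 0, "dx": 0, "dy": 0, "dz": 0, "fingers": 0.085},
  {"rx": 0, "ry": 0, "rz": 0, "dx": 0, "dy": 0, "dz": 0, "fingers": 0.085},
])

```text
time_s: 22.0
position: [0.6611, 0.1224, 0.1493]
tool_rot: [[1.0, -0.0, -0.0], [-0.0, -1.0, -0.0], [-0.0, 0.0, -1.0]]
ft_force: [0.0, 0.0, -1.0]
grip_width: 0.085
gripper_force: 0.0
```

```bash
python3 - <<'E'
from h import *
im=env.get_image("wrist"); print(env.observe()["position"])
fitjar(im,"jar_ochre",(.6617,.1235)); print([world(im,d["location"],0) for d in env.tip_of("jar_ochre",im)])
E
```

```text
[0.66112114 0.12212146 0.14946937]
jar_ochre 0.74 [284. 157. 346. 227.] [0.6618 0.1251] [-1.3 -2.2  1.3  2.3]
[array([0.6632114 , 0.12958082])]
```

arm_command([
  {"rx": 0, "ry": 0, "rz": 0, "dx": 0.001, "dy": -0.003, "dz": 0.03, "fingers": 0.085},
  {"rx": 0, "ry": 0, "rz": 0, "dx": 0, "dy": 0, "dz": 0.03, "fingers": 0.085},
  {"rx": 0, "ry": 0, "rz": 0, "dx": 0, "dy": 0, "dz": 0.03, "fingers": 0.085},
  {"rx": 0, "ry": 0, "rz": 0, "dx": 0, "dy": 0, "dz": 0.02, "fingers": 0.085},
  {"rx": 0, "ry": 0, "rz": 0, "dx": 0, "dy": 0, "dz": 0.011, "fingers": 0.085},
  {"rx": 0, "ry": 0, "rz": 0, "dx": 0, "dy": 0, "dz": 0, "fingers": 0.085},
  {"rx": 0, "ry": 0, "rz": 0, "dx": 0, "dy": 0, "dz": 0, "fingers": 0.04},
  {"rx": 0, "ry": 0, "rz": 0, "dx": 0, "dy": 0, "dz": 0, "fingers": 0.04},
  {"rx": 0, "ry": 0, "rz": 0, "dx": 0, "dy": 0, "dz": 0, "fingers": 0.04},
  {"rx": 0, "ry": 0, "rz": 0, "dx": 0, "dy": 0, "dz": 0, "fingers": 0.04},
  {"rx": 0, "ry": 0, "rz": 0, "dx": 0, "dy": 0, "dz": 0, "fingers": 0.04},
])

```text
time_s: 23.25
position: [0.6631, 0.1263, 0.03]
tool_rot: [[1.0, 0.001, 0.003], [0.001, -1.0, -0.0], [0.003, 0.0, -1.0]]
ft_force: [-1.2, -0.1, 6.3]
grip_width: 0.0513
gripper_force: 37.1
```

arm_command([
  {"rx": 0, "ry": 0, "rz": 0, "dx": 0, "dy": 0, "dz": -0.02, "fingers": 0.04},
  {"rx": 0, "ry": 0, "rz": 0, "dx": 0, "dy": 0, "dz": -0.035, "fingers": 0.04},
  {"rx": 0, "ry": 0, "rz": 0, "dx": 0, "dy": 0, "dz": -0.035, "fingers": 0.04},
  {"rx": 0, "ry": 0, "rz": 0, "dx": 0, "dy": 0, "dz": -0.03, "fingers": 0.04},
  {"rx": 0, "ry": 0, "rz": 0, "dx": -0.0218, "dy": 0.0343, "dz": 0, "fingers": 0.04},
  {"rx": 0, "ry": 0, "rz": 0, "dx": -0.0218, "dy": 0.0343, "dz": 0, "fingers": 0.04},
  {"rx": 0, "ry": 0, "rz": 0, "dx": -0.0218, "dy": 0.0343, "dz": 0, "fingers": 0.04},
  {"rx": 0, "ry": 0, "rz": 0, "dx": -0.0218, "dy": 0.0343, "dz": 0, "fingers": 0.04},
  {"rx": 0, "ry": 0, "rz": 0, "dx": -0.0218, "dy": 0.0343, "dz": 0, "fingers": 0.04},
  {"rx": 0, "ry": 0, "rz": 0, "dx": -0.0218, "dy": 0.0343, "dz": 0, "fingers": 0.04},
  {"rx": 0, "ry": 0, "rz": 0, "dx": -0.0218, "dy": 0.0343, "dz": 0, "fingers": 0.04},
  {"rx": 0, "ry": 0, "rz": 0, "dx": -0.0218, "dy": 0.0343, "dz": 0, "fingers": 0.04},
])

```text
time_s: 24.45
position: [0.487, -0.1493, 0.1486]
tool_rot: [[1.0, 0.001, 0.0], [0.001, -1.0, -0.0], [0.0, 0.0, -1.0]]
ft_force: [0.4, -0.1, -2.0]
grip_width: 0.0509
gripper_force: 37.4
```

arm_command([
  {"rx": 0, "ry": 0, "rz": 0, "dx": -0.0218, "dy": 0.0343, "dz": 0, "fingers": 0.04},
  {"rx": 0, "ry": 0, "rz": 0, "dx": -0.0218, "dy": 0.0343, "dz": 0, "fingers": 0.04},
  {"rx": 0, "ry": 0, "rz": 0, "dx": -0.0218, "dy": 0.0343, "dz": 0, "fingers": 0.04},
  {"rx": 0, "ry": 0, "rz": 0, "dx": -0.0218, "dy": 0.0343, "dz": 0, "fingers": 0.04},
  {"rx": 0, "ry": 0, "rz": 0, "dx": 0, "dy": 0, "dz": 0, "fingers": 0.04},
  {"rx": 0, "ry": 0, "rz": 0, "dx": 0, "dy": 0, "dz": 0, "fingers": 0.04},
  {"rx": 0, "ry": 0, "rz": 0, "dx": 0, "dy": 0, "dz": 0, "fingers": 0.04},
])

```text
time_s: 25.15
position: [0.4013, -0.2847, 0.1484]
tool_rot: [[1.0, 0.002, 0.0], [0.002, -1.0, 0.0], [0.0, -0.0, -1.0]]
ft_force: [-0.9, 0.0, -2.6]
grip_width: 0.0508
gripper_force: 37.5
```

arm_command([
  {"rx": 0, "ry": 0, "rz": 0, "dx": -0.001, "dy": 0, "dz": 0.03, "fingers": 0.04},
  {"rx": 0, "ry": 0, "rz": 0, "dx": 0, "dy": 0, "dz": 0.03, "fingers": 0.04},
  {"rx": 0, "ry": 0, "rz": 0, "dx": 0, "dy": 0, "dz": 0.03, "fingers": 0.04},
  {"rx": 0, "ry": 0, "rz": 0, "dx": 0, "dy": 0, "dz": 0.015, "fingers": 0.04},
  {"rx": 0, "ry": 0, "rz": 0, "dx": 0, "dy": 0, "dz": 0.0085, "fingers": 0.04},
  {"rx": 0, "ry": 0, "rz": 0, "dx": 0, "dy": 0, "dz": 0, "fingers": 0.04},
  {"rx": 0, "ry": 0, "rz": 0, "dx": 0, "dy": 0, "dz": 0, "fingers": 0.04},
  {"rx": 0, "ry": 0, "rz": 0, "dx": 0, "dy": 0, "dz": 0, "fingers": 0.08},
  {"rx": 0, "ry": 0, "rz": 0, "dx": 0, "dy": 0, "dz": 0, "fingers": 0.08},
  {"rx": 0, "ry": 0, "rz": 0, "dx": 0, "dy": 0, "dz": 0, "fingers": 0.08},
  {"rx": 0, "ry": 0, "rz": 0, "dx": 0, "dy": 0, "dz": 0, "fingers": 0.08},
])

```text
time_s: 26.25
position: [0.4001, -0.2856, 0.0351]
tool_rot: [[1.0, 0.001, 0.0], [0.001, -1.0, -0.0], [0.0, 0.0, -1.0]]
ft_force: [0.0, -0.2, 0.1]
grip_width: 0.0798
gripper_force: 0.0
```

arm_command([
  {"rx": 0, "ry": 0, "rz": 0, "dx": 0, "dy": 0, "dz": -0.025, "fingers": 0.085},
  {"rx": 0, "ry": 0, "rz": 0, "dx": 0, "dy": 0, "dz": -0.03, "fingers": 0.085},
  {"rx": 0, "ry": 0, "rz": 0, "dx": 0, "dy": 0, "dz": -0.03, "fingers": 0.085},
  {"rx": 0, "ry": 0, "rz": 0, "dx": 0, "dy": 0, "dz": -0.03, "fingers": 0.085},
  {"rx": 0, "ry": 0, "rz": 0, "dx": 0.001, "dy": -0.037, "dz": 0, "fingers": 0.085},
  {"rx": 0, "ry": 0, "rz": 0, "dx": 0.001, "dy": -0.037, "dz": 0, "fingers": 0.085},
  {"rx": 0, "ry": 0, "rz": 0, "dx": 0.001, "dy": -0.037, "dz": 0, "fingers": 0.085},
  {"rx": 0, "ry": 0, "rz": 0, "dx": 0.001, "dy": -0.037, "dz": 0, "fingers": 0.085},
  {"rx": 0, "ry": 0, "rz": 0, "dx": 0.001, "dy": -0.037, "dz": 0, "fingers": 0.085},
  {"rx": 0, "ry": 0, "rz": 0, "dx": 0.001, "dy": -0.037, "dz": 0, "fingers": 0.085},
  {"rx": 0, "ry": 0, "rz": 0, "dx": 0.001, "dy": -0.037, "dz": 0, "fingers": 0.085},
  {"rx": 0, "ry": 0, "rz": 0, "dx": 0.001, "dy": -0.037, "dz": 0, "fingers": 0.085},
])

```text
time_s: 27.45
position: [0.4076, 0.0119, 0.15]
tool_rot: [[1.0, 0.0, 0.001], [0.0, -1.0, -0.0], [0.001, 0.0, -1.0]]
ft_force: [0.7, -0.3, 0.5]
grip_width: 0.085
gripper_force: 0.0
```

arm_command([
  {"rx": 0, "ry": 0, "rz": 0, "dx": 0, "dy": 0, "dz": 0, "fingers": 0.085},
  {"rx": 0, "ry": 0, "rz": 0, "dx": 0, "dy": 0, "dz": 0, "fingers": 0.085},
  {"rx": 0, "ry": 0, "rz": 0, "dx": 0, "dy": 0, "dz": 0, "fingers": 0.085},
])

```text
time_s: 27.75
position: [0.408, 0.0098, 0.1499]
tool_rot: [[1.0, 0.0, 0.0], [0.0, -1.0, -0.0], [0.0, 0.0, -1.0]]
ft_force: [0.4, 0.2, 1.0]
grip_width: 0.0853
gripper_force: 0.0
```

```bash
python3 - <<'E'
from h import *
im=env.get_image("wrist"); print(env.observe()["position"]); cv2.imwrite("pics/w6.png",im["color"])
h=cv2.cvtColor(im["color"],cv2.COLOR_BGR2HSV)
m=cv2.inRange(h,(5,110,60),(22,255,255)); n,l,s,ce=cv2.connectedComponentsWithStats(m)
for k in range(1,n):
    if s[k][4]>300:
        P=np.array([world(im,p,.016) for p in np.argwhere(l==k)[:,::-1]]); r=cv2.minAreaRect((P*1000).astype(np.float32)); print("handle",ce[k].round(),s[k],np.round(r[0],1),np.round(r[1],1),round(r[2],1))
for d in env.tip_of("knife",im): print(d["location"],d["p"],world(im,d["location"],0))
E
```

```text
[0.40794865 0.00965676 0.14983961]
handle [326. 132.] [ 305   89   43   87 1910] [455.7   3.2] [19.8 75.4] 74.3
handle [200. 175.] [170 160  61  30 906] [419.7 118. ] [53.6 15.8] 74.1
handle [622. 193.] [ 606  167   34   59 1023] [ 394.2 -272.3] [59.5 28.3] 16.4
handle [471. 205.] [441 195  61  21 918] [ 389.8 -133.9] [16.2 55.7] 6.5
[181.2, 164.4] 0.81 [0.42540613 0.14097142]
[317.1, 165.5] 0.67 [0.42439473 0.0110552 ]
[446.0, 202.7] 0.57 [ 0.38661206 -0.11720685]
```

View pics/w6.png

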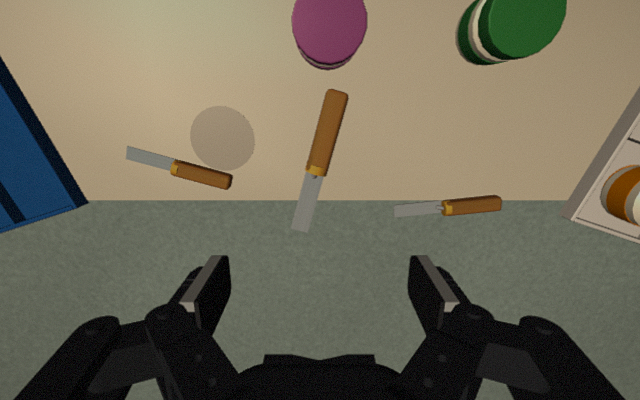

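The largest knife lies at (326,132), with a 75 × 20 mm handle that matches the description. Its origin is (0.424,0.012) and its axis 164°. I'm gripping it at x ≈ -20 mm.

arm_command([
  {"rx": 0, "ry": 0, "rz": 0, "dx": 0.018, "dy": 0.0015, "dz": 0, "fingers": 0.07},
  {"rx": 0, "ry": 0, "rz": 0, "dx": 0.018, "dy": 0.0015, "dz": 0, "fingers": 0.07},
  {"rx": 0, "ry": 0, "rz": 0.137, "dx": 0, "dy": 0, "dz": 0, "fingers": 0.07},
  {"rx": 0, "ry": 0, "rz": 0.137, "dx": 0, "dy": 0, "dz": 0, "fingers": 0.07},
  {"rx": 0, "ry": 0, "rz": 0, "dx": 0, "dy": 0, "dz": 0.035, "fingers": 0.07},
  {"rx": 0, "ry": 0, "rz": 0, "dx": 0, "dy": 0, "dz": 0.035, "fingers": 0.07},
  {"rx": 0, "ry": 0, "rz": 0, "dx": 0, "dy": 0, "dz": 0.03, "fingers": 0.06},
  {"rx": 0, "ry": 0, "rz": 0, "dx": 0, "dy": 0, "dz": 0, "fingers": 0.06},
  {"rx": 0, "ry": 0, "rz": 0, "dx": 0, "dy": 0, "dz": 0, "fingers": 0.06},
])

```text
time_s: 28.75
position: [0.4441, 0.0069, 0.0503]
tool_rot: [[0.963, -0.271, -0.0], [-0.271, -0.963, 0.0], [-0.0, 0.0, -1.0]]
ft_force: [0.6, 0.2, 0.9]
grip_width: 0.0601
gripper_force: 0.0
```

arm_command([
  {"rx": 0, "ry": 0, "rz": 0, "dx": 0, "dy": 0, "dz": 0.02, "fingers": 0.05},
  {"rx": 0, "ry": 0, "rz": 0, "dx": 0, "dy": 0, "dz": 0.015, "fingers": 0.05},
  {"rx": 0, "ry": 0, "rz": 0, "dx": 0, "dy": 0, "dz": 0.01, "fingers": 0.05},
  {"rx": 0, "ry": 0, "rz": 0, "dx": 0, "dy": 0, "dz": 0, "fingers": 0.05},
  {"rx": 0, "ry": 0, "rz": 0, "dx": 0, "dy": 0, "dz": 0, "fingers": 0.01},
  {"rx": 0, "ry": 0, "rz": 0, "dx": 0, "dy": 0, "dz": 0, "fingers": 0.01},
  {"rx": 0, "ry": 0, "rz": 0, "dx": 0, "dy": 0, "dz": 0, "fingers": 0.01},
  {"rx": 0, "ry": 0, "rz": 0, "dx": 0, "dy": 0, "dz": 0, "fingers": 0.01},
  {"rx": 0, "ry": 0, "rz": 0, "dx": 0, "dy": 0, "dz": 0, "fingers": 0.01},
  {"rx": 0, "ry": 0, "rz": 0, "dx": 0, "dy": 0, "dz": 0, "fingers": 0.01},
])

```text
time_s: 29.75
position: [0.4444, 0.0074, 0.0058]
tool_rot: [[0.963, -0.27, 0.002], [-0.27, -0.963, -0.001], [0.002, 0.0, -1.0]]
ft_force: [-1.0, 0.5, 5.6]
grip_width: 0.0188
gripper_force: 34.6
```

arm_command([
  {"rx": 0, "ry": 0, "rz": 0, "dx": 0, "dy": 0, "dz": -0.02, "fingers": 0.01},
  {"rx": 0, "ry": 0, "rz": 0, "dx": 0, "dy": 0, "dz": -0.035, "fingers": 0.01},
  {"rx": 0, "ry": 0, "rz": 0, "dx": 0, "dy": 0, "dz": -0.035, "fingers": 0.01},
  {"rx": 0, "ry": 0, "rz": 0, "dx": 0, "dy": 0, "dz": -0.035, "fingers": 0.01},
  {"rx": 0, "ry": 0, "rz": -0.137, "dx": 0, "dy": 0, "dz": 0, "fingers": 0.01},
  {"rx": 0, "ry": 0, "rz": -0.137, "dx": 0, "dy": 0, "dz": 0, "fingers": 0.01},
  {"rx": 0, "ry": 0, "rz": 0, "dx": 0.0041, "dy": -0.037, "dz": 0, "fingers": 0.01},
  {"rx": 0, "ry": 0, "rz": 0, "dx": 0.0041, "dy": -0.037, "dz": 0, "fingers": 0.01},
  {"rx": 0, "ry": 0, "rz": 0, "dx": 0.0041, "dy": -0.037, "dz": 0, "fingers": 0.01},
  {"rx": 0, "ry": 0, "rz": 0, "dx": 0.0041, "dy": -0.037, "dz": 0, "fingers": 0.01},
])

```text
time_s: 30.75
position: [0.46, 0.157, 0.1305]
tool_rot: [[1.0, 0.001, 0.001], [0.001, -1.0, 0.0], [0.001, -0.0, -1.0]]
ft_force: [1.4, -0.6, -1.1]
grip_width: 0.0189
gripper_force: 34.6
```

arm_command([
  {"rx": 0, "ry": 0, "rz": 0, "dx": 0.0041, "dy": -0.037, "dz": 0, "fingers": 0.01},
  {"rx": 0, "ry": 0, "rz": 0, "dx": 0.0041, "dy": -0.037, "dz": 0, "fingers": 0.01},
  {"rx": 0, "ry": 0, "rz": 0, "dx": 0.0041, "dy": -0.037, "dz": 0, "fingers": 0.01},
  {"rx": 0, "ry": 0, "rz": 0, "dx": 0.0041, "dy": -0.037, "dz": 0, "fingers": 0.01},
  {"rx": 0, "ry": 0, "rz": -0.106, "dx": 0, "dy": 0, "dz": 0, "fingers": 0.01},
  {"rx": 0, "ry": 0, "rz": -0.106, "dx": 0, "dy": 0, "dz": 0, "fingers": 0.01},
  {"rx": 0, "ry": 0, "rz": -0.106, "dx": 0, "dy": 0, "dz": 0, "fingers": 0.01},
  {"rx": 0, "ry": 0, "rz": 0, "dx": 0, "dy": 0, "dz": 0, "fingers": 0.01},
  {"rx": 0, "ry": 0, "rz": 0, "dx": 0, "dy": 0, "dz": 0, "fingers": 0.01},
])

```text
time_s: 31.65
position: [0.4763, 0.3036, 0.1302]
tool_rot: [[0.95, 0.311, 0.0], [0.311, -0.95, 0.0], [0.0, -0.0, -1.0]]
ft_force: [-0.2, -0.3, 0.1]
grip_width: 0.019
gripper_force: 34.6
```

```bash
python3 - <<'E'
from h import *
im=env.get_image("wrist"); print(env.observe()["position"]); cv2.imwrite("pics/w7.png",im["color"])
E
```

```text
[0.47632496 0.30352179 0.13013544]
```

View pics/w7.png

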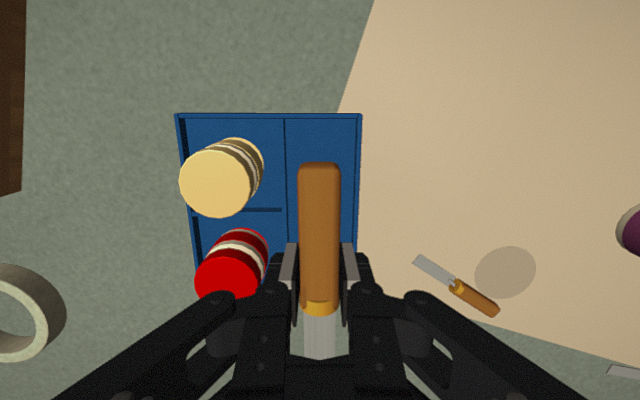

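The knife is lined up over the bay, and the red and cream jars stand upright in their wells. I'm lowering it.

arm_command([
  {"rx": 0, "ry": 0, "rz": 0, "dx": 0, "dy": 0, "dz": 0.03, "fingers": 0.01},
  {"rx": 0, "ry": 0, "rz": 0, "dx": 0, "dy": 0, "dz": 0.03, "fingers": 0.01},
  {"rx": 0, "ry": 0, "rz": 0, "dx": 0, "dy": 0, "dz": 0.02, "fingers": 0.01},
  {"rx": 0, "ry": 0, "rz": 0, "dx": 0, "dy": 0, "dz": 0.015, "fingers": 0.01},
  {"rx": 0, "ry": 0, "rz": 0, "dx": 0, "dy": 0, "dz": 0.01, "fingers": 0.01},
  {"rx": 0, "ry": 0, "rz": 0, "dx": 0, "dy": 0, "dz": 0.01, "fingers": 0.01},
  {"rx": 0, "ry": 0, "rz": 0, "dx": 0, "dy": 0, "dz": 0, "fingers": 0.01},
  {"rx": 0, "ry": 0, "rz": 0, "dx": 0, "dy": 0, "dz": 0, "fingers": 0.01},
])

```text
time_s: 32.5
position: [0.4766, 0.3037, 0.0153]
tool_rot: [[0.95, 0.313, 0.001], [0.313, -0.95, 0.0], [0.001, -0.0, -1.0]]
ft_force: [-0.7, 0.2, -0.8]
grip_width: 0.0193
gripper_force: 34.6
```

arm_command([
  {"rx": 0, "ry": 0, "rz": 0, "dx": 0, "dy": 0, "dz": 0.003, "fingers": 0.01},
  {"rx": 0, "ry": 0, "rz": 0, "dx": 0, "dy": 0, "dz": 0, "fingers": 0.01},
  {"rx": 0, "ry": 0, "rz": 0, "dx": 0, "dy": 0, "dz": 0, "fingers": 0.026},
  {"rx": 0, "ry": 0, "rz": 0, "dx": 0, "dy": 0, "dz": 0, "fingers": 0.026},
  {"rx": 0, "ry": 0, "rz": 0, "dx": 0, "dy": 0, "dz": 0, "fingers": 0.026},
  {"rx": 0, "ry": 0, "rz": 0, "dx": 0, "dy": 0, "dz": -0.01, "fingers": 0.03},
  {"rx": 0, "ry": 0, "rz": 0, "dx": 0, "dy": 0, "dz": -0.03, "fingers": 0.03},
  {"rx": 0, "ry": 0, "rz": 0, "dx": 0, "dy": 0, "dz": -0.04, "fingers": 0.03},
  {"rx": 0, "ry": 0, "rz": 0, "dx": 0, "dy": 0, "dz": -0.04, "fingers": 0.03},
])

```text
time_s: 33.4
position: [0.4761, 0.3035, 0.1339]
tool_rot: [[0.95, 0.313, -0.0], [0.313, -0.95, -0.0], [-0.0, 0.0, -1.0]]
ft_force: [1.0, 0.3, -0.2]
grip_width: 0.0301
gripper_force: 0.0
```

arm_command([
  {"rx": 0, "ry": 0, "rz": 0, "dx": 0, "dy": 0.045, "dz": -0.02, "fingers": 0.03},
  {"rx": 0, "ry": 0, "rz": 0, "dx": 0, "dy": 0.045, "dz": -0.02, "fingers": 0.03},
  {"rx": 0, "ry": 0, "rz": 0, "dx": 0, "dy": 0.045, "dz": -0.02, "fingers": 0.03},
  {"rx": 0, "ry": 0, "rz": 0, "dx": 0, "dy": 0.045, "dz": 0, "fingers": 0.03},
  {"rx": 0, "ry": 0, "rz": 0, "dx": 0, "dy": 0.045, "dz": 0, "fingers": 0.03},
  {"rx": 0, "ry": 0, "rz": 0, "dx": 0, "dy": 0, "dz": 0, "fingers": 0.03},
])

```text
time_s: 34.0
position: [0.5483, 0.0854, 0.1926]
tool_rot: [[0.951, 0.308, 0.001], [0.308, -0.951, -0.001], [0.001, 0.002, -1.0]]
ft_force: [-0.4, 0.9, 0.2]
grip_width: 0.0303
gripper_force: 0.0
```

```bash
python3 - <<'E'
from h import *
S,D=env.get_image("scene"),env.get_image("side")
a=cv2.resize(S["color"][180:290,400:510],(400,400),interpolation=cv2.INTER_CUBIC)
b=cv2.resize(S["color"][100:200,200:300],(400,400),interpolation=cv2.INTER_CUBIC)
cv2.imwrite("pics/end.png",np.hstack([a,b])); cv2.imwrite("pics/side1.png",D["color"])
u=np.array([.95,.3125]);v=np.array([-.3125,.95]);c=np.array([.4443,.337])
h=cv2.cvtColor(S["color"],cv2.COLOR_BGR2HSV)
m=cv2.inRange(h,(5,110,60),(20,255,255)); m[:, :420]=0;m[:,465:]=0; m[:190]=0;m[280:]=0
n,l,s,ce=cv2.connectedComponentsWithStats(m); k=1+s[1:,4].argmax()
P=np.array([world(S,p,.02) for p in np.argwhere(l==k)[:,::-1]]); r=cv2.minAreaRect((P*1000).astype(np.float32)); q=np.array(r[0])/1000-c
print(r, "tray:",q@u,q@v)
for n,g in dict(jar_red=(.394,.355),jar_cream=(.474,.381),jar_ochre=(.4006,-.2855),jar_brown=(.4804,-.3125),jar_mauve=(.533,.003),jar_green=(.541,-.128)).items(): fitjar(S,n,g)
E
```

```text
((489.6758728027344, 308.26104736328125), (79.26202392578125, 17.415407180786133), 17.827213287353516) tray: 0.03412615646362308 -0.04148196525573734
jar_red 0.62 [463. 203. 486. 236.] [0.3933 0.3609] [-3.2  1.8  2.2 -2. ]
jar_ochre 0.92 [244. 116. 265. 143.] [ 0.3907 -0.289 ] [ 0.1  0.6 -0.1 -0.5]
jar_ochre 0.71 [265. 175. 289. 203.] [ 0.5398 -0.1276] [ 0.9 -0.2 -1.   0.2]
jar_brown 0.6 [221. 134. 243. 158.] [ 0.4712 -0.3137] [ 0.3 -1.5 -0.3  1.4]
jar_brown 0.55 [462. 202. 487. 233.] [0.3885 0.3598] [-1.3  1.   1.1 -1.1]
jar_brown 0.41 [267. 176. 289. 201.] [ 0.5379 -0.125 ] [ 0.5 -1.7 -0.5  1.7]
jar_mauve 0.81 [313. 194. 334. 222.] [0.5354 0.0062] [ 0.5 -0.4 -0.5  0.4]
jar_green 0.96 [265. 175. 288. 203.] [ 0.5405 -0.1293] [ 0.7 -0.1 -0.8  0.1]
jar_green 0.22 [425. 200. 495. 272.] [0.4859 0.3929] [37.4 40.4 -3.1 -2.8]
```

View pics/end.png

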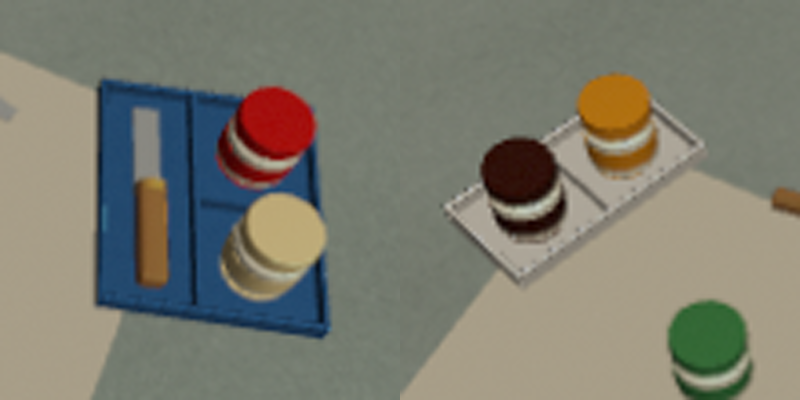

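View pics/side1.png

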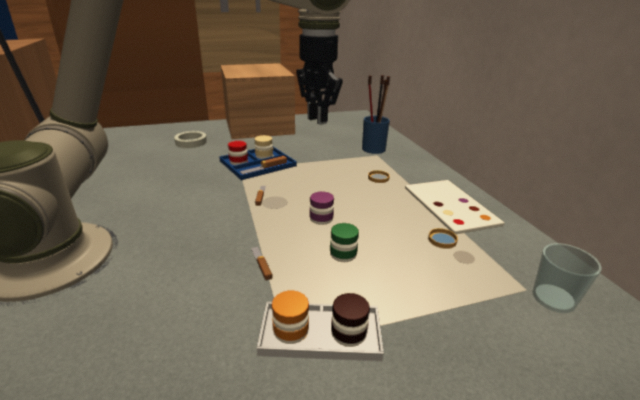

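The pictures show all four jars upright in their wells and the knife flat in the bay (offsets of about 2 mm). The mauve and green jars haven't moved.

```bash
python3 -c "
from rig import env
print(env.close_job())"
```

```text
the job is handed in; nothing more can be done
None
```

I handed the job in: all four jars stand upright in their colour wells, the knife lies flat in the blue bay, and the mauve and green jars are where they stood; the final pictures show this, but no verdict came back.

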